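# Take the long glued sample off its curing hook and stand it in the test block

### The job

The glued wood samples hang by their eyes from the curing rack. Lift the long narrow one up and off its hook without forcing it, and lower it, eye up, into the pocket of the metal test block until you feel it stand on the bottom; the depth is set by hidden packing, so do not let it drop and do not ram it. Leave it standing upright there by itself, with the other two samples still on their hooks and the cement can where it was.

Things in the scene. Friction and masses are not known exactly. Their poses are not given: they have to be found in the camera images.
- long_sample: long narrow wooden bar 22 (x) x 36 (y) x 160 (z) mm, 0.12 kg, with a steel screw eye on top. Origin = eye's centre; eye: ring in the y-z plane, 31 mm inside, wire 5 mm. z up along the bar: bar top at z -25, bottom at -185 mm. Hangs on any of the three hooks, x as the rack's. Grasp it across y some 70 mm below the bar's top, tool tilted 30 to 45 deg, reaching under the beam from the rack's front
- long_sample_foot (a point): centre of the bar's bottom face, 185 mm below the eye's centre, axes as the sample's
- short_sample: bystander: same section (22 x 36 mm) but only 95 mm long, hanging from another hook; origin = centre of its eye (eye as on the long one, bar top 25 mm below)
- wide_sample: bystander: wide sample 22 x 60 x 110 mm hanging from another hook; origin = centre of its eye (bar top 25 mm below)
- rack: fixed curing rack; origin on the table under the beam's middle, front = -x. Beam 50 (x) x 400 (y) mm, underside at z 305 mm; 18 mm posts at y +-185. J hooks of 6 mm wire at y -110, 0, 110: stem at x +20, trough (wire centre) at x 0, z 245, open tip at x -20, 12 mm higher. See rack_front for how to unhook
- rack_front (a point): middle of the beam's lower front edge (rack x -25, z 305 mm). To unhook, an eye must rise 13 to 22 mm (higher, and its lower side meets the hook from below), then go 30 mm or more towards the rack's -x
- test_block: fixed aluminium block 100 (x) x 110 (y) mm, top 75 mm above the table, on a foot plate 140 x 150 x 10 mm; origin on the table under its middle. Pocket 26 (x) x 40 (y) mm in the middle of its top, mouth chamfered 3 mm. The pocket's bottom is packing somewhere between 25 and 50 mm below the top, not reported: feel for it
- pocket_mouth (a point): centre of the pocket's mouth, level with the block's top face, axes as the block's
- cement_can: bystander: upright can of cement, 68 mm across, 95 mm tall, loose; origin = centre of its underside
Not all that is in view belongs to the job. What is shaped like the long_sample but black is not meant. Leave any pink look-alike of the test_block alone.

How it is judged:
On the way, in this order (a step that is already met when the one before it is completed fails the run):
1. the long sample is off its hook, held in the fingers and clear of the rack (contact force between long_sample and the fingers above 1 N and contact force between long_sample and rack below 0.1 N and distance of long_sample from where it was at the start of the episode above 0.05 m and height (world z) of long_sample above 0.2 m), for 0.1 s.
2. still held, its foot is at least 20 mm down in the pocket and touching the block or its packing (contact force between long_sample and the fingers above 1 N and contact force between long_sample and test_block above 0.5 N and horizontal distance between long_sample_foot and pocket_mouth below 0.006 m and z of long_sample_foot in the frame of pocket_mouth below -0.02 m), for 0.1 s.
At the end, for the whole second after the job is handed in: The long sample stands at rest in the pocket, released: the centre of its foot within 6 mm of the pocket's axis and at least 20 mm below the block's top, its axis within 0.1 rad of vertical, carried by the block; the short and wide samples and the cement can within 30 mm of where they started (horizontal distance between long_sample_foot and pocket_mouth below 0.006 m and z of long_sample_foot in the frame of pocket_mouth below -0.02 m and angle between long_sample's own z axis and vertical below 0.1 rad and linear speed of long_sample below 0.02 m/s and contact force between long_sample and test_block above 0.3 N and contact force between long_sample and the fingers below 0.1 N and distance of each of short_sample, wide_sample, cement_can from where it was at the start of the episode below 0.03 m); the robot touches nothing.
It fails at once if the hook is forced: more than 30 N between the long sample and the rack (contact force between long_sample and rack above 30 N).
It fails at once if the sample is rammed: more than 45 N between it and the test block (contact force between long_sample and test_block above 45 N).
It fails at once if the sample is dropped: faster than 0.3 m/s while the fingers do not touch it (contact force between long_sample and the fingers below 0.01 N and linear speed of long_sample above 0.3 m/s).
It fails at once if another sample or the cement can is displaced by more than 30 mm (distance of any of short_sample, wide_sample, cement_can from where it was at the start of the episode above 0.03 m).
It also fails if it takes over 45 s, if anything falls off the work surface, if the arm or the gripper's body presses on something with over 40 N, if the wrist force passes 120 N, or if a joint passes its speed limit or range.

### The arm

A 6-joint arm with a two-finger parallel gripper is mounted at the origin on the work surface. World frame = base frame: x ahead of the robot, y to its left, z up, the work surface at z = 0. Lengths are in m, angles in rad, forces in N, time in s.
With the tool pointing down it reaches from about 0.25 to 0.775 m from the base axis. Payload 4 kg.
Tool frame: the origin (TCP) lies between the finger pads; the fingertips stand 11 mm ahead of it and the grasp point (between the pads) lies 8 mm behind it (robot.tip_extent is the z of the fingertips in the tool frame, in m); z points along the fingers, y is the line along which they close (so a half turn about z gives the same grasp; the last joint's range is limited). The gripper opens to 94 mm and grips with 3 to 60 N. Pads are 16 mm wide; open, the fingers measure 119 mm over their backs; the gripper's body (75 mm by 177 mm) begins 78 mm behind the grasp point.
Start: joints at [-1.313, 0.087, 1.371, -0, 1.684, -0.103], TCP at [0.194, -0.515, 0.217] pointing down, gripper open.
Joint ranges: [-3.1, 3.1], [-0.76, 2.03], [0.27, 2.55], [-1.08, 4.22], [0.17, 2.65], [-2.57, 2.57]. Speed limits (rad/s): [2.79, 2.79, 3.14, 3.14, 3.14, 3.14].

### API

Orientations are given as [roll, pitch, yaw] about the fixed x, y, z axes, in that order (R = Rz(yaw) Ry(pitch) Rx(roll)).
In Python, from bench import robot, imaging gives the robot as it stands.
- The arm moves only by the shell command python3 -m pendant 'ROWS'. ROWS is JSON, a list of rows, each a list of 7 numbers: the shift along the world's x, y, z in cm, then the turn, a rotation vector about the world's x, y, z in degrees, then the opening, from 0 (shut) to 1 (fully open). In form: [[dx, dy, dz, ax, ay, az, jaw], ...]. A call has 1 to 8 rows; each row shifts and turns the commanded pose from where the row before left it; what a row does not reach is not made up. A row lasts 1/10 s, in which the tool goes at most 50 mm and 8.59 degrees, less where a joint would pass 70% of its speed; a pose out of reach is approached as far as the arm can. A call is refused whole if a number of a shift passes 5 or a number of a turn 8.59, either way. A call with a gripper value outside its range is refused whole. The fingers move at their own pace and stop on an object; the grip force is fixed at half the most. Time passes only in rows, so rows that do not move let the fingers close. It gives the time, the measured TCP pose, the force, the opening and the grip force at its end, in the units of the state.
- robot.get_obs(): the state, without advancing time (a new reading comes with each control period).
- imaging.snapshot(name): name is "scene" or "top" or "wrist"; returns the picture (420x560x3 uint8, red, green, blue); there is no depth.
- imaging.camera_params(name): a dict with "camera_matrix" (3x3 intrinsics, pixels), "R" (3x3) and "t" (3): a world point X has camera coordinates R X + t. Camera axes: x right, y down, z forward; pixel columns grow to the right and rows downward; lengths in m; the calibration is good to about 2 mm. A picture is of the moment at which its call begins: read the wrist's pose just before it. camera_params takes no time and is no camera call; for the wrist camera it gives the pose at the moment of the call.
- robot.close_job(): hands the job in; it is judged then, once.
The state is a dict: "time": time; "joint_positions": joint angles; "qvel": joint speeds; "joint_torque": joint torques, N m; "tool_pos": TCP position; "ee_rot": TCP orientation; "wrist_force": force on the tool from outside, world axes, zero at the start; "wrist_torque": the same for the moment, N m; "width": finger opening in m; "finger_force": force on a finger pad.
Only numpy, scipy, OpenCV 4.12 (cv2) and the standard library are available. Lean on these libraries where they do the work, as an engineer would, in place of code of your own. Each camera call takes 0.05 s, during which the arm holds its last target. There are 200 camera calls.

## Working session

There is one attempt and no reset: what is moved stays moved. The work goes in short steps, Python scripts to look and compute and a shell command to move; the robot and the scene stay as the last step left them, time stands still between calls to the robot, and variables do not carry over. Pictures are saved under pics/ and viewed, at most 10 in all, crops included, and the job is handed in when it is done.

```bash
mkdir -p pics
python3 - <<'E'
from bench import robot, imaging
import cv2, numpy as np
for n in ["scene","top"]:
    im=imaging.snapshot(n); cv2.imwrite(f"pics/{n}0.png",im[:,:,::-1])
    p=imaging.camera_params(n); R=np.array(p["R"]);t=np.array(p["t"])
    print(n,np.round(p["camera_matrix"],1).tolist(),np.round(R,3).tolist(),"C",np.round(-R.T@t,3))
o=robot.get_obs(); print(o["time"],o["tool_pos"],o["ee_rot"],o["width"],robot.tip_extent)
E
```

```text
scene [[441.0, 0.0, 279.1], [0.0, 441.0, 215.9], [0.0, 0.0, 1.0]] [[-0.355, 0.935, -0.002], [0.652, 0.246, -0.717], [-0.67, -0.255, -0.697]] C [1.237 0.157 0.976]
top [[546.8, 0.0, 271.0], [0.0, 546.8, 211.6], [0.0, 0.0, 1.0]] [[-0.028, -1.0, -0.002], [-0.989, 0.028, -0.142], [0.142, -0.002, -0.99]] C [ 0.311 -0.112  1.438]
0.1 [ 0.19404908 -0.51414439  0.21541891] [-3.13963533e+00 -2.01811239e-04  3.60825088e-01] 0.09371879696836466 0.011
```

View pics/scene0.png

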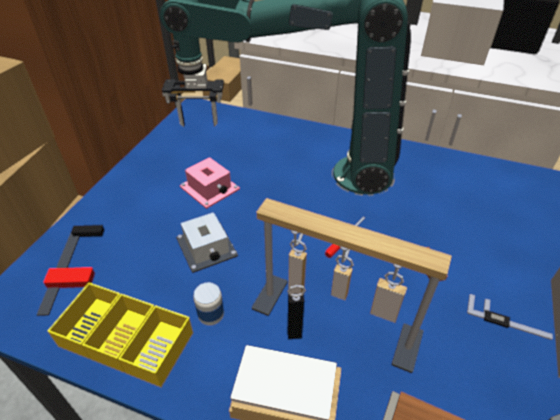

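View pics/top0.png

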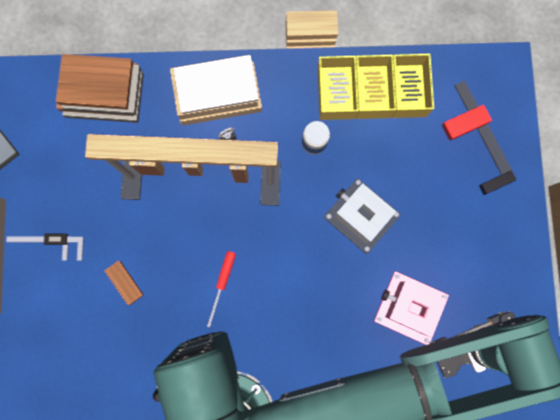

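The scene view shows the rack with the long sample at about (298,265), short at (342,278), wide at (389,298). The black look-alike is at (296,312), the grey block at (206,238), the pink block at (208,178) and the can at (208,297). In the top view the beam runs from (87,148) to (278,153), the pocket is at (367,212) and the can at (316,136).

Run:
```python
import cv2, numpy as np
s=cv2.imread("pics/scene0.png"); t=cv2.imread("pics/top0.png")
a=cv2.resize(s[190:380,240:460],None,fx=3,fy=3,interpolation=cv2.INTER_CUBIC)
b=cv2.resize(t[125:255,80:405],(800,320),interpolation=cv2.INTER_CUBIC)
cv2.imwrite("pics/a.png",a); cv2.imwrite("pics/b.png",b)
```

```text
(no output)
```

View pics/a.png

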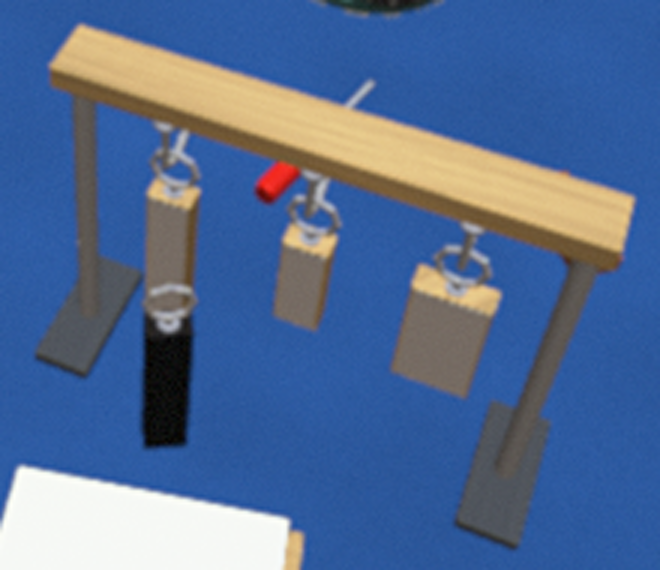

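View pics/b.png

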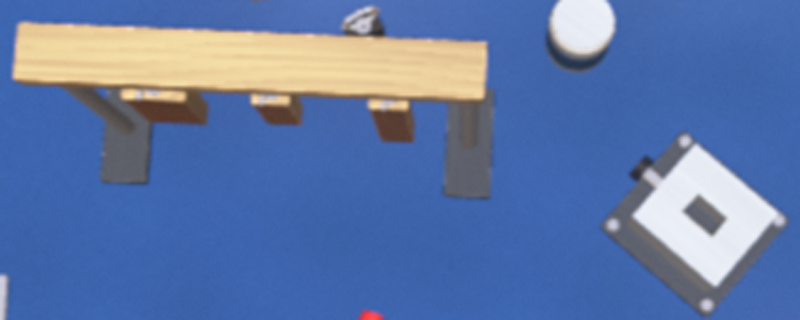

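Crop a shows the hook stems meeting the beam on the camera (+x) side, so the rack's front faces the robot. The long sample's eye is at scene px (298,246). Crop b shows the front lower beam edge, and the block's white top turned about 40° with a dark pocket at top px (366,212).

```bash
cat > h.py <<'E'
from bench import robot, imaging
import cv2, numpy as np
def ray(n,uv,p=None):
    p=p or imaging.camera_params(n); R=np.array(p["R"]);t=np.array(p["t"])
    d=R.T@np.linalg.inv(p["camera_matrix"])@np.array([uv[0],uv[1],1.]); return -R.T@t,d
def onz(n,uv,z,p=None):
    c,d=ray(n,uv,p); return c+d*(z-c[2])/d[2]
def tri(a,ua,b,ub):
    c1,d1=ray(a,ua);c2,d2=ray(b,ub)
    s=np.linalg.lstsq(np.c_[d1,-d2],c2-c1,rcond=None)[0]
    p,q=c1+s[0]*d1,c2+s[1]*d2; return (p+q)/2,np.linalg.norm(p-q)
def proj(n,X,p=None):
    p=p or imaging.camera_params(n); v=np.array(p["camera_matrix"])@(np.array(p["R"])@X+p["t"]); return v[:2]/v[2]
E
python3 - <<'E'
from h import *
np.set_printoptions(precision=4,suppress=True)
t=cv2.imread("pics/top0.png"); s=cv2.imread("pics/scene0.png")
def biggest(m): 
    c=cv2.findContours(m.astype(np.uint8),0,2)[0]; return max(c,key=cv2.contourArea)
def wood(im,box):
    hsv=cv2.cvtColor(im,cv2.COLOR_BGR2HSV); m=cv2.inRange(hsv,(8,40,120),(35,200,255)); k=np.zeros_like(m); x0,y0,x1,y1=box; k[y0:y1,x0:x1]=m[y0:y1,x0:x1]; return k
m=wood(t,(75,125,290,170)); c=biggest(m); print("top beam rect",cv2.boundingRect(c))
m=wood(s,(250,190,460,290)); cs=biggest(m); print("scene beam",cv2.boundingRect(cs))
pt,ps=c[:,0],cs[:,0]
def edge(p,lo,hi,n):  # bottom edge
    P=[onz(n,(u,p[p[:,0]==u][:,1].max()+.5),.305)[:2] for u in range(lo,hi)]
    P=np.array(P); vx=cv2.fitLine(P.astype(np.float32),cv2.DIST_HUBER,0,.001,.001).ravel(); return vx
for p,lo,hi,n in ((pt,95,270,"top"),(ps,265,435,"scene")):
    e=edge(p,lo,hi,n); print(n,"edge dir deg (of y axis)",np.degrees(np.arctan2(-e[0],e[1]))%180,"x at y=0",e[2]-e[3]*e[0]/e[1])
q=lambda x,y:(80+x/2.4615,125+y/2.4615)
r=lambda x,y:(240+x/3,190+y/3)
for nm,a,b in(("far -y top",q(487,41),r(50,66)),("far +y top",q(20,22),None)):
    if b: print(nm,tri("top",a,"scene",b))
print("front low ends top",onz("top",q(13,82),.305),onz("top",q(487,100),.305))
print("back low ends scene",onz("scene",r(50,88),.305),onz("scene",r(616,270),.305))
for nm,uv in(("long",(175,168)),("short",(313,215)),("wide",(462,268))): print(nm,onz("scene",r(*uv),.2325))
w=cv2.inRange(cv2.cvtColor(t,cv2.COLOR_BGR2HSV),(0,0,185),(180,45,255)); k=np.zeros_like(w);k[165:260,320:405]=w[165:260,320:405]
cb=biggest(k); k2=cv2.fillPoly(np.zeros_like(k),[cb],255)
def rect(cc,n,z):
    P=np.array([onz(n,u,z)[:2] for u in cc[:,0]+0.0]); return cv2.minAreaRect(P.astype(np.float32))
print("block",rect(cb,"top",.075))
d=biggest((k2>0)&(cv2.erode(k2,np.ones((5,5)))>0)&(t.max(2)<150)); M=cv2.moments(d); print("pocket",rect(d,"top",.075),onz("top",(M["m10"]/M["m00"],M["m01"]/M["m00"]),.075))
E
```

```text
top beam rect (86, 134, 192, 36)
scene beam (257, 199, 194, 77)Traceback (most recent call last):
  File "<stdin>", line 15, in <module>
  File "<stdin>", line 12, in edge
    return umr_maximum(a, axis, None, out, keepdims, initial, where)
ValueError: zero-size array to reduction operation maximum which has no identity
```

```bash
cat > m.py <<'E'
from h import *
np.set_printoptions(precision=4,suppress=True)
t=cv2.imread("pics/top0.png"); s=cv2.imread("pics/scene0.png")
def biggest(m): 
    c=cv2.findContours(m.astype(np.uint8),0,1)[0]; return max(c,key=cv2.contourArea)
def wood(im,box):
    hsv=cv2.cvtColor(im,cv2.COLOR_BGR2HSV); m=cv2.inRange(hsv,(8,40,120),(35,200,255)); k=np.zeros_like(m); x0,y0,x1,y1=box; k[y0:y1,x0:x1]=m[y0:y1,x0:x1]; return k
c=biggest(wood(t,(75,125,290,170))); cs=biggest(wood(s,(250,190,460,290)))
pt,ps=c[:,0],cs[:,0]
def edge(p,cols,n):
    P=np.array([onz(n,(u,p[p[:,0]==u][:,1].max()+.5),.305)[:2] for u in cols if (p[:,0]==u).any()])
    return cv2.fitLine(P.astype(np.float32),cv2.DIST_HUBER,0,.001,.001).ravel()
tc=[u for u in range(95,270) if not(125<u<168 or 178<u<208 or 226<u<252)]
for p,cols,n in ((pt,tc,"top"),(ps,range(265,435),"scene")):
    e=edge(p,cols,n); print(n,"beam dir from +y, deg",np.degrees(np.arctan(-e[0]/e[1])),"x at y=0",e[2]-e[3]*e[0]/e[1])
q=lambda x,y:(80+x/2.4615,125+y/2.4615)
r=lambda x,y:(240+x/3,190+y/3)
print("far -y top corner",tri("top",q(487,41),"scene",r(50,66)))
print("front low ends top",onz("top",q(13,82),.305),onz("top",q(487,100),.305))
print("back low ends scene",onz("scene",r(50,88),.305),onz("scene",r(616,270),.305))
for nm,uv in(("long",(175,168)),("short",(313,215)),("wide",(462,268))): print(nm,onz("scene",r(*uv),.2325))
w=cv2.inRange(cv2.cvtColor(t,cv2.COLOR_BGR2HSV),(0,0,185),(180,45,255)); k=np.zeros_like(w);k[165:260,320:405]=w[165:260,320:405]
cb=biggest(k); k2=cv2.fillPoly(np.zeros_like(k),[cb],255)
def rect(cc,n,z):
    P=np.array([onz(n,u,z)[:2] for u in cc[:,0]+0.0]); return cv2.minAreaRect(P.astype(np.float32))
print("block",rect(cb,"top",.075))
d=biggest((cv2.erode(k2,np.ones((5,5)))>0)&(t.max(2)<150)); M=cv2.moments(d); print("pocket",rect(d,"top",.075),onz("top",(M["m10"]/M["m00"],M["m01"]/M["m00"]),.075))
E
python3 m.py
```

```text
top beam dir from +y, deg -4.133409 x at y=0 0.5799202
scene beam dir from +y, deg -4.200509 x at y=0 0.6115286
far -y top corner (array([ 0.6177, -0.1316,  0.3255]), np.float64(0.0015579513189620782))
front low ends top [0.599  0.2775 0.305 ] [ 0.5713 -0.1311  0.305 ]
back low ends scene [ 0.6192 -0.1309  0.305 ] [0.644  0.2677 0.305 ]
long [ 0.5983 -0.0405  0.2325]
short [0.6063 0.0684 0.2325]
wide [0.6162 0.1785 0.2325]
block ((0.5024989247322083, -0.3501901626586914), (0.136865496635437, 0.10151577740907669), 47.02276611328125)
pocket ((0.4984499514102936, -0.3532273471355438), (0.035360950976610184, 0.021794982254505157), 42.8875846862793) [ 0.4985 -0.3531  0.075 ]
```

The rack measures consistently. Eye spacing is 109–110 mm, beam length about 400 mm, and yaw about -4.1°, with the long eye near (0.600,-0.041). The pocket is near (0.4985,-0.353) with its long axis at about 43°. I'll refine the pocket with the wrist camera, so I need its pose in the tool frame.

Run:
```python
from h import *
from scipy.spatial.transform import Rotation as Ro
np.set_printoptions(precision=3,suppress=True)
o=robot.get_obs(); T=Ro.from_euler("xyz",o["ee_rot"]).as_matrix()
p=imaging.camera_params("wrist"); R=np.array(p["R"]); C=-R.T@p["t"]
print("cam in tool",T.T@(C-o["tool_pos"]),"axis",T.T@R.T@[0,0,1],"K",p["camera_matrix"])
# move 1 goal: centre the pocket in view with tool down, yaw -47 deg and cam ~0.3 above the block
G=Ro.from_euler("xyz",[np.pi,0,np.radians(-47)]); ct=T.T@(C-o["tool_pos"]); ax=T.T@R.T@[0,0,1]
for z in (.25,.30):
    off=G.apply(ct); a=G.apply(ax); h=z+off[2]-.075; hit=off+a*h/-a[2]
    tcp=np.array([.4985,-.3531])-hit[:2]; print(z,"tcp",tcp,"delta cm",100*(np.r_[tcp,z]-o["tool_pos"]))
```

```text
cam in tool [ 0.084 -0.    -0.168] axis [-0.284 -0.001  0.959] K [[298.457   0.    278.877]
 [  0.    298.457 206.005]
 [  0.      0.      1.   ]]
0.25 tcp [ 0.51  -0.366] delta cm [31.56  14.776  3.458]
0.3 tcp [ 0.52  -0.377] delta cm [32.564 13.69   8.458]
```

```bash
python3 -m pendant '[[1.8,1.1,0.5,0,0,7,0.7],[1.8,1.1,0.5,0,0,7,0.7],[1.8,1.1,0.5,0,0,7,0.7],[1.8,1.1,0.5,0,0,7,0.7],[1.8,1.1,0.5,0,0,7,0.7],[1.8,1.1,0.5,0,0,7,0.7],[1.8,1.1,0.5,0,0,7,0.7],[1.8,1.1,0,0,0,7,0.7]]'
python3 -m pendant '[[1.8,1.1,0,0,0,7,0.7],[1.8,1.1,0,0,0,7,0.7],[1.8,1.1,0,0,0,7,0.7],[1.8,1.1,0,0,0,7,0.7],[1.8,1.1,0,0,0,7,0.7],[1.8,1.1,0,0,0,7,0.7],[1.8,1.1,0,0,0,7,0.7],[1.8,1.1,0,0,0,7,0.7]]'
python3 -m pendant '[[0,0,0,0,0,0,0.7],[0,0,0,0,0,0,0.7],[0,0,0,0,0,0,0.7]]'
python3 - <<'E'
from h import *
im=imaging.snapshot("wrist"); cv2.imwrite("pics/w1.png",im[:,:,::-1])
print(robot.get_obs()["joint_positions"], proj("wrist",np.array([.4985,-.3531,.075])))
import pickle; pickle.dump(imaging.camera_params("wrist"),open("w1.pkl","wb"))
E
```

```text
time: 0.9
tool_pos: [0.3389, -0.4262, 0.2518]
ee_rot: [3.141, 0.0, 1.343]
wrist_force: [0.3, -0.3, 1.2]
width: 0.0658
finger_force: 0.0
time: 1.7
tool_pos: [0.4827, -0.3379, 0.2507]
ee_rot: [-3.142, -0.001, 2.321]
wrist_force: [0.2, -0.7, 0.1]
width: 0.0658
finger_force: 0.0
time: 2.0
tool_pos: [0.4814, -0.3391, 0.2513]
ee_rot: [-3.141, -0.0, 2.313]
wrist_force: [-0.7, 0.1, -0.6]
width: 0.0654
finger_force: 0.0
[-7.09996094e-01  1.70975517e-01  1.20882657e+00 -3.68790668e-04
  1.76209226e+00 -1.45231571e+00] [280.44245847 208.59226525]
```

View pics/w1.png

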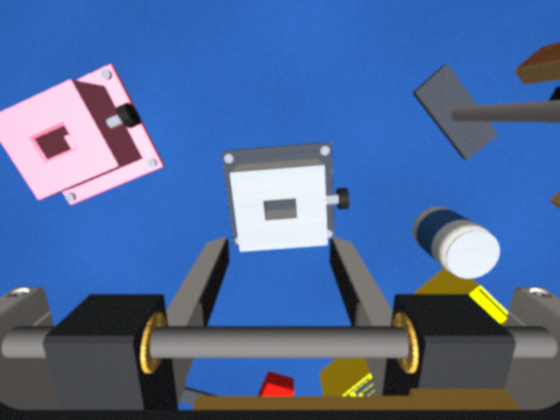

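The wrist view shows the grey block centred, its top face from about (229,165) to (329,250) and the pocket at about (280,208), as predicted. The can is at (470,250), clear of it.

Run:
```python
from h import *
import pickle; p=pickle.load(open("w1.pkl","rb"))
im=cv2.imread("pics/w1.png"); g=im.min(2)
m=(g>185).astype(np.uint8); m[:,:215]=0; m[:,345:]=0; m[:150]=0; m[258:]=0
m=cv2.morphologyEx(m,cv2.MORPH_OPEN,np.ones((9,9)))
c=max(cv2.findContours(m,0,1)[0],key=cv2.contourArea)
R=lambda cc:cv2.minAreaRect(np.array([onz("wrist",u,.075,p)[:2] for u in cc[:,0]+0.]).astype(np.float32))
print("block",R(c))
f=cv2.fillPoly(np.zeros_like(m),[c],1); f=cv2.erode(f,np.ones((7,7)))
for th in (100,140,170):
    d=max(cv2.findContours((f&(g<th)).astype(np.uint8),0,1)[0],key=cv2.contourArea); print(th,"pocket",R(d),cv2.boundingRect(d))
```

```text
block ((0.4992174506187439, -0.35444629192352295), (0.11170137673616409, 0.1004476249217987), 47.04689025878906)
100 pocket ((0.49380502104759216, -0.3506014049053192), (0.034068889915943146, 0.009150286205112934), 47.44868469238281) (265, 200, 29, 10)
140 pocket ((0.49815458059310913, -0.35369038581848145), (0.03753534331917763, 0.02263300120830536), 47.53047180175781) (264, 199, 32, 20)
170 pocket ((0.49833327531814575, -0.353880375623703), (0.03875173628330231, 0.02445197105407715), 46.819618225097656) (264, 199, 33, 21)
```

```bash
python3 -m pendant '[[-0.5,2,0,0,0,7.2,0.7],[-0.5,2,0,0,0,7.2,0.7],[-0.5,2,0,0,0,7.2,0.7],[-0.5,2,0,0,0,7.2,0.7],[-0.5,2,0,0,0,7.2,0.7],[-0.5,2,0,0,0,7.4,0.7],[0,4.5,0,0,0,0,0.7],[0,4.5,0,0,0,0,0.7]]'
python3 -m pendant '[[0.5,1.86,-0.5,-0.57,-7.98,0,0.7],[0.5,1.86,-0.5,-0.57,-7.98,0,0.7],[0.5,1.86,-0.5,-0.57,-7.98,0,0.7],[0.5,1.86,-0.5,-0.57,-7.98,0,0.7],[0.5,1.86,-0.5,-0.57,-7.98,0,0.7],[1.5,0,0,0,0,0,0.7],[1.5,0,0,0,0,0,0.7],[0,0,0,0,0,0,0.7]]'
python3 - <<'E'
from h import *
import pickle
from scipy.spatial.transform import Rotation as Ro
pickle.dump(imaging.camera_params("wrist"),open("w2.pkl","wb"))
im=imaging.snapshot("wrist"); cv2.imwrite("pics/w2.png",im[:,:,::-1])
o=robot.get_obs(); print(o["tool_pos"],o["joint_positions"]); print(Ro.from_euler("xyz",o["ee_rot"]).as_matrix().round(3))
print(proj("wrist",np.array([.6,-.041,.1375])),proj("wrist",np.array([.6,-.041,.0475])),proj("wrist",np.array([.6,-.041,.2325])))
E
```

```text
time: 2.85
tool_pos: [0.4513, -0.1285, 0.2516]
ee_rot: [-3.142, 0.0, 3.069]
wrist_force: [1.0, 0.2, -0.6]
width: 0.0657
finger_force: 0.0
time: 3.65
tool_pos: [0.5069, -0.0359, 0.2263]
ee_rot: [-3.139, 0.698, 3.073]
wrist_force: [1.5, 0.3, 0.6]
width: 0.0659
finger_force: 0.0
[ 0.50681038 -0.03602962  0.22658746] [-0.26664362 -0.51852778  2.00009681  0.15045187  0.97677358 -1.80784541]
[[-0.764  0.07   0.641]
 [ 0.053  0.998 -0.046]
 [-0.643 -0.002 -0.766]]
[279.53543826 214.42015697] [279.48442662 151.20615641] [279.61056739 307.52071227]
```

View pics/w2.png

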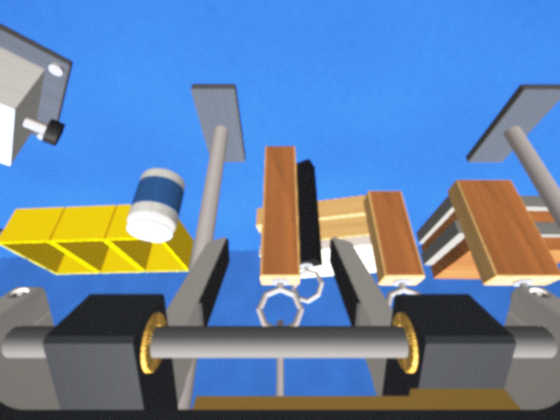

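The wrist view (upside down) shows the long sample between the fingers at column 280, its foot at row ~148 and its eye at row ~308. Both match the projected positions (151, 307), so I'm going in.

```bash
python3 -m pendant '[[1.4,-0.08,-1.37,0,0,0,0.7],[1.4,-0.08,-1.37,0,0,0,0.7],[1.4,-0.08,-1.37,0,0,0,0.7],[1.4,-0.08,-1.37,0,0,0,0.7],[1.4,-0.08,-1.37,0,0,0,0.7],[1.4,-0.08,-1.37,0,0,0,0.7],[1.4,-0.08,-1.37,0,0,0,0.7],[0,0,0,0,0,0,0.7]]'
python3 - <<'E'
from h import *
import pickle
p=imaging.camera_params("wrist")
im=imaging.snapshot("wrist"); cv2.imwrite("pics/w3.png",im[:,:,::-1])
print(robot.get_obs()["tool_pos"])
for x in (.589,.611):
  for z in (.0475,.1375,.2075): print(x,z,proj("wrist",np.array([x,-.041,z]),p),proj("wrist",np.array([x,-.059,z]),p))
E
```

```text
time: 4.5
tool_pos: [0.6047, -0.0418, 0.1281]
ee_rot: [-3.14, 0.693, 3.072]
wrist_force: [0.2, -0.7, -0.8]
width: 0.066
finger_force: 0.0
[ 0.60466233 -0.04174653  0.12942843]
0.589 0.0475 [277.13162475 144.87801465] [252.44058342 146.14689947]
0.589 0.1375 [276.62688257 261.01233024] [244.53152133 261.93010234]
0.589 0.2075 [275.95893577 414.6978072 ] [234.10058764 414.63176253]
0.611 0.0475 [279.24176136 165.20048905] [256.45568014 166.28012528]
0.611 0.1375 [279.36098119 275.35754374] [250.4115947  276.10342368]
0.611 0.2075 [279.51057745 413.5818971 ] [242.84825625 413.5321187 ]
```

View pics/w3.png

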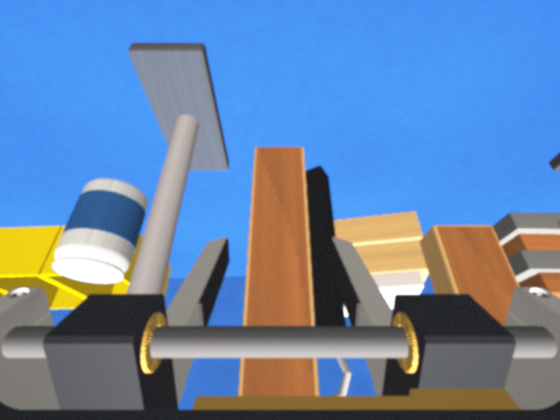

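The bar stands centred between the fingers: its foot edge is at columns 254–302, row 147, against a predicted 252–302, row 145. The sample x is therefore about 0.602. I'll close the fingers.

```bash
python3 -m pendant '[[0,0,0,0,0,0,0.5],[0,0,0,0,0,0,0.4],[0,0,0,0,0,0,0.35],[0,0,0,0,0,0,0.3],[0,0,0,0,0,0,0.2],[0,0,0,0,0,0,0.2]]'
```

```text
time: 5.15
tool_pos: [0.6055, -0.0412, 0.1315]
ee_rot: [-3.139, 0.7, 3.074]
wrist_force: [-0.5, -0.3, 2.1]
width: 0.0358
finger_force: 29.9
```

```bash
python3 -m pendant '[[0,0,0.4,0,0,0,0.2],[0,0,0.4,0,0,0,0.2],[0,0,0.4,0,0,0,0.2],[0,0,0.5,0,0,0,0.2],[0,0,0,0,0,0,0.2],[0,0,0,0,0,0,0.2],[0,0,0,0,0,0,0.2]]'
```

```text
time: 5.85
tool_pos: [0.605, -0.0412, 0.1473]
ee_rot: [-3.139, 0.698, 3.074]
wrist_force: [0.2, -0.6, -1.8]
width: 0.036
finger_force: 29.9
```

```bash
python3 -m pendant '[[-0.5,0.04,0,0,0,0,0.2],[-0.5,0.04,0,0,0,0,0.2],[-0.5,0.04,0,0,0,0,0.2],[-0.5,0.04,0,0,0,0,0.2],[-1,0.07,0,0,0,0,0.2],[-1,0.07,0,0,0,0,0.2],[-1,0.07,0,0,0,0,0.2],[-1,0.07,0,0,0,0,0.2]]'
python3 - <<'E'
from h import *
im=imaging.snapshot("scene"); im2=imaging.snapshot("wrist")
a=cv2.resize(im[190:380,220:460],(400,316))[:,:,::-1]; b=cv2.resize(im2,(400,300))[:,:,::-1]
c=np.zeros((316,800,3),np.uint8); c[:,:400]=a; c[:300,400:]=b; cv2.imwrite("pics/c1.png",c)
E
```

```text
time: 6.65
tool_pos: [0.5442, -0.0367, 0.1476]
ee_rot: [-3.139, 0.698, 3.074]
wrist_force: [0.0, -0.3, -1.1]
width: 0.0361
finger_force: 29.9
```

View pics/c1.png

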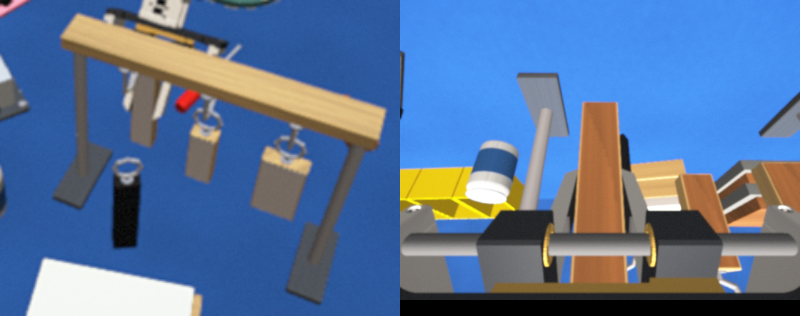

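The sample is off its hook and held upright; the short and wide samples still hang. Next is the transfer to above the pocket, with the turn of about -39°.

```bash
python3 -m pendant '[[-2,0,1.1,0,0,0,0.2],[-2,0,1.1,0,0,0,0.2],[-2,0,1.1,0,0,0,0.2],[-2,0,1.1,0,0,0,0.2],[0,-2,0,0,0,-4.9,0.2],[0,-2,0,0,0,-4.9,0.2],[0,-2,0,0,0,-4.9,0.2],[0,-2,0,0,0,-4.9,0.2]]'
python3 -m pendant '[[0,-4,0,0,0,-4.85,0.2],[0,-4,0,0,0,-4.85,0.2],[0,-4,0,0,0,-4.85,0.2],[0,-4,0,0,0,-4.8,0.2],[0.95,-2,0,0,0,0,0.2],[0.95,-2,0,0,0,0,0.2],[0.95,-2,0,0,0,0,0.2],[0.95,-2,0,0,0,0,0.2]]'
python3 -m pendant '[[0,0,0,0,0,0,0.2],[0,0,0,0,0,0,0.2],[0,0,0,0,0,0,0.2]]'
python3 - <<'E'
from h import *
import pickle
from scipy.spatial.transform import Rotation as Ro
o=robot.get_obs(); print(o["tool_pos"]); print(Ro.from_euler("xyz",o["ee_rot"]).as_matrix().round(4))
ps={n:imaging.camera_params(n) for n in("wrist","top","scene")}; pickle.dump(ps,open("p4.pkl","wb"))
I={n:imaging.snapshot(n)[:,:,::-1] for n in ps}
for n in I: cv2.imwrite(f"pics/{n}4.png",I[n])
f=np.array([.4988,-.3540,.1085])
u={n:proj(n,f).astype(int) for n in ps}; print(u, proj("top",f+[0,0,.16]))
c=np.zeros((600,800,3),np.uint8)
c[:420,:560]=I["wrist"]
def crop(n,w,h,s):
    x,y=u[n]; x0=max(0,x-w//2);y0=max(0,y-h//2); print(n,"crop",x0,y0); return cv2.resize(I[n][y0:y0+h,x0:x0+w],None,fx=s,fy=s,interpolation=cv2.INTER_CUBIC)
c[:300,560:800]=crop("top",80,100,3); c[300:600,560:800]=crop("scene",80,100,3)
cv2.imwrite("pics/c2.png",c)
E
```

```text
time: 7.55
tool_pos: [0.4651, -0.1176, 0.1921]
ee_rot: [-3.14, 0.7, 2.728]
wrist_force: [-0.2, -0.6, -1.2]
width: 0.0358
finger_force: 29.9
time: 8.35
tool_pos: [0.5036, -0.3579, 0.1916]
ee_rot: [-3.14, 0.698, 2.393]
wrist_force: [-0.8, 0.0, -1.1]
width: 0.0359
finger_force: 29.9
time: 8.65
tool_pos: [0.5029, -0.356, 0.1913]
ee_rot: [-3.14, 0.698, 2.394]
wrist_force: [0.2, 0.2, -1.5]
width: 0.0357
finger_force: 29.9
[ 0.50291701 -0.35604449  0.19129733]
[[-0.5622  0.6806  0.4698]
 [ 0.5209  0.7327 -0.438 ]
 [-0.6423 -0.0015 -0.7664]]
{'wrist': array([275, 153]), 'top': array([368, 209]), 'scene': array([202, 221])} [381.48223324 199.21825238]
top crop 328 159
scene crop 162 171
```

View pics/c2.png

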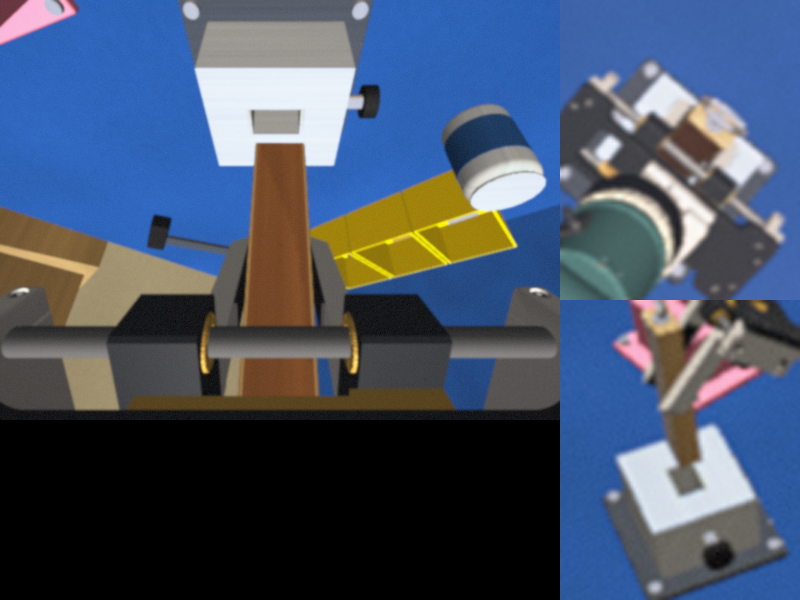

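The wrist view shows the foot's front edge at about row 143, columns 255–304, and the pocket centred near (276,121). The scene crop shows the foot just behind and above the pocket. I'll compute the offset from these.

Run:
```python
from h import *
import h, pickle
np.set_printoptions(precision=4,suppress=True)
ps=pickle.load(open("p4.pkl","rb")); imaging.camera_params=lambda n:ps[n]
w=cv2.imread("pics/wrist4.png"); s=cv2.imread("pics/scene4.png")
def big(m): return max(cv2.findContours(m.astype(np.uint8),0,1)[0],key=cv2.contourArea)
hs=cv2.cvtColor(w,cv2.COLOR_BGR2HSV)
m=(cv2.inRange(hs,(0,90,40),(22,255,210))>0); m[:130]=0; m[230:]=0; m[:,:235]=0; m[:,330:]=0
c=big(m)[:,0]; 
L=np.array([[c[c[:,1]==r][:,0].min(),r] for r in range(155,220)]);Rr=np.array([[c[c[:,1]==r][:,0].max()+1,r] for r in range(155,220)])
B=np.array([[x,c[c[:,0]==x][:,1].min()] for x in range(262,298)])
fl=np.polyfit(L[:,1],L[:,0],1);fr=np.polyfit(Rr[:,1],Rr[:,0],1);fb=np.polyfit(B[:,0],B[:,1],1)
def inter(f):
    y=(fb[0]*f[1]+fb[1])/(1-fb[0]*f[0]); return np.array([f[0]*y+f[1],y])
cl,cr=inter(fl),inter(fr); print("wrist corners",cl,cr)
g=w.min(2); mm=(g>180); mm[:60]=0; mm[170:]=0; mm[:,:190]=0; mm[:,360:]=0
f=(mm==0); f[:105]=0; f[136:]=0; f[:,:235]=0; f[:,315:]=0
for th in(170,190):
    f=(g<th)&(np.indices(g.shape)[0]>95)&(np.indices(g.shape)[0]<137)&(abs(np.indices(g.shape)[1]-276)<40)
    d=big(f); P=np.array([onz("wrist",u,.075)[:2] for u in d[:,0]+.0]).astype(np.float32); print("pocket",cv2.boundingRect(d),cv2.minAreaRect(P))
hs=cv2.cvtColor(s,cv2.COLOR_BGR2HSV); m=(cv2.inRange(hs,(5,60,40),(30,255,255))>0); m[:195]=0;m[235:]=0;m[:,:190]=0;m[:,:190]=0;m[:,215:]=0
d=big(m); print("scene bar",cv2.boundingRect(d),cv2.approxPolyDP(d,1.5,True)[:,0].tolist())
xs=np.array([.731,-.682]); ys=-xs[::-1]*[1,-1]; ys=np.array([.682,.731])
for h_ in(.100,.1045,.109,.1135):
    a,b=onz("wrist",cl,h_),onz("wrist",cr,h_); ctr=(a+b)[:2]/2+.011*xs; dlt=ctr-[.4988,-.354]
    print(h_,"width",np.linalg.norm(a-b),"foot ctr",ctr,"err along x_s,y_s mm",1e3*dlt@xs,1e3*dlt@ys,"yaw",np.degrees(np.arctan2(*(b-a)[[1,0]])), "scene corner px",proj("scene",np.r_[ctr+.018*ys-.011*xs,h_]),proj("scene",np.r_[ctr+.018*ys+.011*xs,h_]))
```

```text
wrist corners [256.8771 144.    ] [303.2726 144.    ]
pocket (251, 110, 50, 23) ((0.49645593762397766, -0.35233452916145325), (0.039076633751392365, 0.02266079932451248), 47.13327407836914)
pocket (250, 110, 51, 24) ((0.4967907667160034, -0.35279250144958496), (0.03998320922255516, 0.023778295144438744), 47.13835906982422)
scene bar (198, 206, 10, 21) [[205, 206], [202, 209], [198, 209], [202, 226], [207, 223]]
0.1 width 0.03570354736852932 foot ctr [ 0.5075 -0.3574] err along x_s,y_s mm 8.725897674497848 3.447839090823106 yaw 47.141907374165456 scene corner px [206.0246 228.0467] [198.4496 230.5841]
0.1045 width 0.03474052992103596 foot ctr [ 0.5043 -0.3544] err along x_s,y_s mm 4.2790891251392535 3.4179899354106626 yaw 47.141907374165484 scene corner px [207.3554 226.3949] [199.7773 228.9263]
0.109 width 0.033777512473542604 foot ctr [ 0.501  -0.3514] err along x_s,y_s mm -0.16771942421942332 3.3881407799981433 yaw 47.14190737416537 scene corner px [208.6899 224.7384] [201.1087 227.2639]
0.1135 width 0.03281449502604928 foot ctr [ 0.4977 -0.3484] err along x_s,y_s mm -4.61452797357794 3.358291624585697 yaw 47.14190737416533 scene corner px [210.0282 223.0772] [202.444  225.5968]
```

```bash
python3 -m pendant '[[-0.09,-0.17,0,0,0,0,0.2],[-0.08,-0.16,0,0,0,0,0.2],[0,0,-0.8,0,0,0,0.2],[0,0,-0.8,0,0,0,0.2],[0,0,-0.7,0,0,0,0.2],[0,0,0,0,0,0,0.2],[0,0,0,0,0,0,0.2],[0,0,0,0,0,0,0.2]]'
python3 - <<'E'
from h import *
import pickle
ps={n:imaging.camera_params(n) for n in("wrist","scene")}; pickle.dump(ps,open("p5.pkl","wb"))
I={n:imaging.snapshot(n)[:,:,::-1] for n in ps}
for n in I: cv2.imwrite(f"pics/{n}5.png",I[n])
a=cv2.resize(I["wrist"][60:240,180:380],None,fx=2.5,fy=2.5,interpolation=cv2.INTER_CUBIC)
b=cv2.resize(I["scene"][185:275,165:240],None,fx=4,fy=4,interpolation=cv2.INTER_CUBIC)
c=np.zeros((450,800,3),np.uint8); c[:,:500]=a; c[:360,500:]=b; cv2.imwrite("pics/c3.png",c)
E
```

```text
time: 9.6
tool_pos: [0.5017, -0.3603, 0.169]
ee_rot: [-3.139, 0.699, 2.394]
wrist_force: [-0.6, 0.2, -1.3]
width: 0.0355
finger_force: 29.9
```

View pics/c3.png

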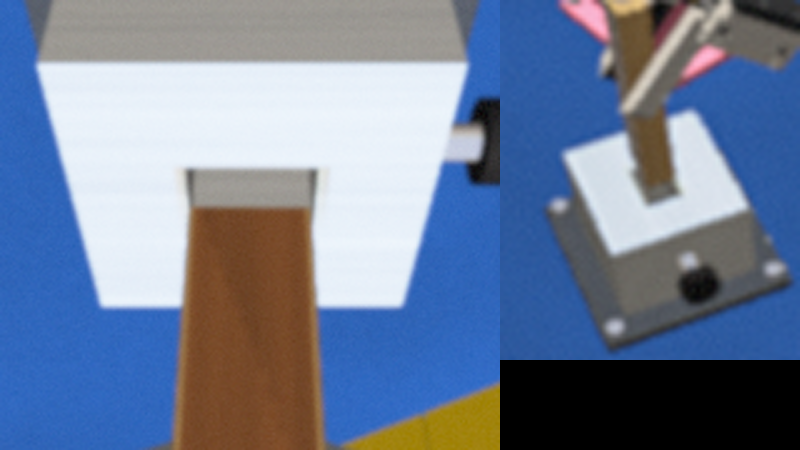

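The foot is just above the mouth. In the crop, its columns 191–311 sit inside the pocket walls at 190–316, so lateral error is under 1 mm. Next I check the fore-aft offset against the block's edges in the same image.

Run:
```python
from h import *
import pickle
ps=pickle.load(open("p5.pkl","rb")); imaging.camera_params=lambda n:ps[n]
q=lambda x,y:(180+x/2.5-.3,60+y/2.5-.3)
xs=np.array([.7333,-.6799]);ys=np.array([.6799,.7333])
def st(uv,z): X=onz("wrist",uv,z)[:2]; return np.round(1e3*np.array([(X-[.4988,-.354])@xs,(X-[.4988,-.354])@ys]),1)
print("near/far edge",st(q(252,307),.075),st(q(252,62),.075),"corners",st(q(100,307),.075),st(q(403,307),.075),st(q(37,62),.075),st(q(468,62),.075))
print("pocket far rim",st(q(253,168),.072),st(q(253,168),.075))
for h in(.081,.083,.085,.087,.089): print(h,"foot front edge L,R",st(q(191,207),h),st(q(311,207),h))
s=cv2.imread("pics/scene5.png"); m=(cv2.inRange(cv2.cvtColor(s,cv2.COLOR_BGR2HSV),(5,60,40),(30,255,255))>0); m[:215]=0;m[240:]=0;m[:,:190]=0;m[:,215:]=0
d=max(cv2.findContours(m.astype(np.uint8),0,1)[0],key=cv2.contourArea); print(cv2.approxPolyDP(d,1.5,True)[:,0].tolist())
for h in(.081,.085,.089):
  for x in(-2,0,2): c=np.array([.4988,-.354])+xs*x*1e-3; print(h,x,proj("scene",np.r_[c+.018*ys-.011*xs,h]).round(1),proj("scene",np.r_[c+.018*ys+.011*xs,h]).round(1))
```

```text
near/far edge [51.2 -0. ] [-49.7  -0.3] corners [ 51.2 -55.8] [51.2 55.4] [-49.8 -55. ] [-49.7  54.6]
pocket far rim [-12.2   0.1] [-14.8   0.1]
0.081 foot front edge L,R [ -5.  -18.5] [-5.  17.5]
0.083 foot front edge L,R [ -7.  -18.3] [-7.  17.3]
0.085 foot front edge L,R [ -9.  -18.1] [-8.9 17.1]
0.087 foot front edge L,R [-10.9 -17.8] [-10.9  16.8]
0.089 foot front edge L,R [-12.9 -17.6] [-12.9  16.6]
[[198, 215], [201, 230], [206, 230], [205, 215]]
0.081 -2 [210.  230.7] [202.6 233.3]
0.081 0 [209.4 231. ] [201.9 233.5]
0.081 2 [208.7 231.2] [201.2 233.7]
0.085 -2 [209.9 229.8] [202.4 232.3]
0.085 0 [209.2 230. ] [201.8 232.5]
0.085 2 [208.5 230.2] [201.1 232.7]
0.089 -2 [209.7 228.8] [202.3 231.3]
0.089 0 [209. 229.] [201.6 231.5]
0.089 2 [208.4 229.2] [200.9 231.8]
```

```bash
python3 -m pendant '[[-0.05,0.1,0,0,0,0,0.2],[0,0,-0.3,0,0,0,0.2],[0,0,-0.3,0,0,0,0.2],[0,0,-0.3,0,0,0,0.2],[0,0,-0.2,0,0,0,0.2],[0,0,-0.2,0,0,0,0.2],[0,0,0,0,0,0,0.2]]'; python3 -m pendant '[[0,0,-0.2,0,0,0,0.2],[0,0,-0.2,0,0,0,0.2],[0,0,-0.2,0,0,0,0.2],[0,0,0,0,0,0,0.2]]'
```

```text
time: 10.4
tool_pos: [0.501, -0.3592, 0.1553]
ee_rot: [-3.139, 0.698, 2.394]
wrist_force: [1.5, -1.0, -1.3]
width: 0.0361
finger_force: 29.9
time: 10.8
tool_pos: [0.501, -0.3591, 0.1493]
ee_rot: [-3.139, 0.698, 2.394]
wrist_force: [1.7, -1.1, -2.2]
width: 0.036
finger_force: 29.9
```

There is a light side contact pushing along +x_s, so I ease the sample about 0.7 mm that way and go on down.

```bash
python3 -m pendant '[[0.05,-0.05,0,0,0,0,0.2],[0,0,-0.2,0,0,0,0.2],[0,0,-0.2,0,0,0,0.2],[0,0,-0.2,0,0,0,0.2],[0,0,-0.2,0,0,0,0.2],[0,0,0,0,0,0,0.2]]'; python3 -m pendant '[[0,0,-0.1,0,0,0,0.2],[0,0,-0.1,0,0,0,0.2],[0,0,-0.1,0,0,0,0.2],[0,0,0,0,0,0,0.2]]'; python3 -m pendant '[[0,0,-0.1,0,0,0,0.2],[0,0,-0.1,0,0,0,0.2],[0,0,0,0,0,0,0.2]]'
```

```text
time: 11.4
tool_pos: [0.5012, -0.3594, 0.1409]
ee_rot: [-3.139, 0.697, 2.394]
wrist_force: [-0.5, 0.4, -1.0]
width: 0.0357
finger_force: 29.9
time: 11.8
tool_pos: [0.5014, -0.3595, 0.1383]
ee_rot: [-3.139, 0.698, 2.394]
wrist_force: [0.3, -0.6, -1.2]
width: 0.0359
finger_force: 29.9
time: 12.1
tool_pos: [0.5014, -0.3595, 0.1363]
ee_rot: [-3.139, 0.698, 2.394]
wrist_force: [0.9, -0.1, -1.9]
width: 0.0354
finger_force: 29.9
```

```bash
python3 -m pendant '[[0,0,-0.1,0,0,0,0.2],[0,0,-0.1,0,0,0,0.2],[0,0,0,0,0,0,0.2]]' | grep -E "pos|wrist"; python3 -m pendant '[[0,0,-0.1,0,0,0,0.2],[0,0,-0.1,0,0,0,0.2],[0,0,0,0,0,0,0.2]]'| grep -E "pos|wrist"
```

```text
tool_pos: [0.5014, -0.3595, 0.1343]
wrist_force: [0.4, 0.6, -1.0]
tool_pos: [0.5014, -0.3595, 0.1323]
wrist_force: [0.5, 0.9, -1.3]
```

```bash
python3 -m pendant '[[0,0,-0.1,0,0,0,0.2],[0,0,-0.1,0,0,0,0.2],[0,0,0,0,0,0,0.2]]' | grep -E "pos|wrist"
```

```text
tool_pos: [0.5014, -0.3595, 0.1303]
wrist_force: [0.2, -0.7, -1.6]
```

```bash
python3 -m pendant '[[0,0,-0.1,0,0,0,0.2],[0,0,-0.1,0,0,0,0.2],[0,0,0,0,0,0,0.2]]' | grep -E "pos|wrist"
```

```text
tool_pos: [0.5013, -0.3595, 0.1283]
wrist_force: [-0.1, 0.2, -1.6]
```

```bash
python3 -m pendant '[[0,0,-0.1,0,0,0,0.2],[0,0,-0.1,0,0,0,0.2],[0,0,0,0,0,0,0.2]]' | grep -E "pos|wrist"
```

```text
tool_pos: [0.5014, -0.3595, 0.1263]
wrist_force: [-0.3, 0.6, -0.6]
```

```bash
python3 -m pendant '[[0,0,-0.1,0,0,0,0.2],[0,0,-0.1,0,0,0,0.2],[0,0,0,0,0,0,0.2]]' | grep -E "pos|wrist"
```

```text
tool_pos: [0.5014, -0.3595, 0.1243]
wrist_force: [-0.2, -0.6, -1.3]
```

```bash
python3 -m pendant '[[0,0,-0.1,0,0,0,0.2],[0,0,-0.1,0,0,0,0.2],[0,0,0,0,0,0,0.2]]' | grep -E "pos|wrist"
```

```text
tool_pos: [0.5013, -0.3595, 0.1223]
wrist_force: [0.7, -0.5, -2.0]
```

```bash
python3 -m pendant '[[0,0,-0.1,0,0,0,0.2],[0,0,-0.1,0,0,0,0.2],[0,0,0,0,0,0,0.2]]' | grep -E "pos|wrist"
```

```text
tool_pos: [0.5014, -0.3595, 0.1203]
wrist_force: [-0.6, -1.1, -1.7]
```

```bash
python3 -m pendant '[[0,0,-0.1,0,0,0,0.2],[0,0,-0.1,0,0,0,0.2],[0,0,0,0,0,0,0.2]]' | grep -E "pos|wrist"
```

```text
tool_pos: [0.5014, -0.3595, 0.1183]
wrist_force: [0.5, -0.3, -1.7]
```

```bash
python3 -m pendant '[[0,0,-0.1,0,0,0,0.2],[0,0,-0.1,0,0,0,0.2],[0,0,0,0,0,0,0.2]]' | grep -E "pos|wrist"
```

```text
tool_pos: [0.5019, -0.36, 0.1176]
wrist_force: [-0.7, 0.2, 0.6]
```

```bash
python3 -m pendant '[[0,0,-0.1,0,0,0,0.2],[0,0,-0.1,0,0,0,0.2],[0,0,0,0,0,0,0.2]]' | grep -E "pos|wrist"
```

```text
tool_pos: [0.5027, -0.3604, 0.1175]
wrist_force: [-3.0, 2.8, 6.2]
```

The bottom is felt: z stopped at about 0.1175 and the force rose about 7.5 N, with the foot roughly 41 mm deep. I hold briefly, ease off, then open.

```bash
python3 -m pendant '[[0,0,0,0,0,0,0.2],[0,0,0,0,0,0,0.2],[0,0,0.1,0,0,0,0.2],[0,0,0.1,0,0,0,0.2],[0,0,0,0,0,0,0.2]]'; python3 -m pendant '[[0,0,0,0,0,0,0.42],[0,0,0,0,0,0,0.45],[0,0,0,0,0,0,0.5],[0,0,0,0,0,0,0.6],[0,0,0,0,0,0,0.7],[0,0,0,0,0,0,0.7],[0,0,0,0,0,0,0.7]]'
```

```text
time: 15.9
tool_pos: [0.5019, -0.36, 0.1175]
ee_rot: [-3.14, 0.7, 2.394]
wrist_force: [0.1, 0.2, 2.8]
width: 0.0356
finger_force: 30.0
time: 16.6
tool_pos: [0.5014, -0.3596, 0.1165]
ee_rot: [-3.139, 0.698, 2.394]
wrist_force: [-0.6, 0.6, -0.4]
width: 0.0658
finger_force: 0.0
```

```bash
python3 -m pendant '[[-0.35,0.33,0.58,0,0,0,0.7],[-0.7,0.66,1.15,0,0,0,0.7],[-0.7,0.66,1.15,0,0,0,0.7],[-0.7,0.66,1.15,0,0,0,0.7],[-0.7,0.66,1.15,0,0,0,0.7],[-0.7,0.66,1.15,0,0,0,0.7],[-0.7,0.66,1.15,0,0,0,0.7],[-0.7,0.66,1.15,0,0,0,0.7]]'
python3 -m pendant '[[-0.7,0.66,1.15,0,0,0,0.7],[-0.7,0.66,1.15,0,0,0,0.7],[-0.7,0.66,1.15,0,0,0,0.7],[0,0,0,0,0,0,0.7],[0,0,0,0,0,0,0.7],[0,0,0,0,0,0,0.7]]'
python3 - <<'E'
from h import *
s=imaging.snapshot("scene")[:,:,::-1]; w=imaging.snapshot("wrist")[:,:,::-1]
c=np.zeros((420,800,3),np.uint8); c[:420,:400]=cv2.resize(s[130:340,150:350],(400,420),interpolation=cv2.INTER_CUBIC); c[:300,400:]=cv2.resize(w,(400,300)); cv2.imwrite("pics/f.png",c)
E
```

```text
time: 17.4
tool_pos: [0.4485, -0.3096, 0.204]
ee_rot: [-3.14, 0.699, 2.394]
wrist_force: [0.1, 0.5, 0.0]
width: 0.0658
finger_force: 0.0
time: 18.0
tool_pos: [0.4278, -0.2902, 0.2365]
ee_rot: [-3.139, 0.697, 2.394]
wrist_force: [-0.1, 0.1, -0.5]
width: 0.0654
finger_force: 0.0
```

View pics/f.png

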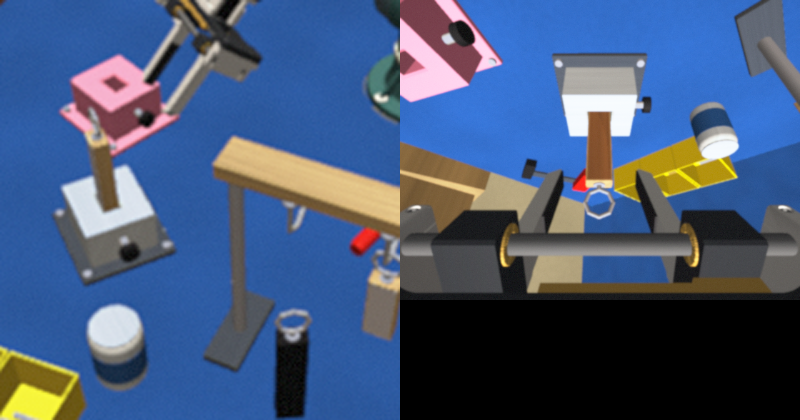

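The sample stands upright in the pocket, eye up and released. The can is in its place, the short sample is on its hook, and the gripper is clear. I'm handing in the job.

```bash
python3 -c "
from bench import robot
print(robot.close_job())"
```

```text
the job is handed in; nothing more can be done
None
```

The long sample stands released and upright in the test block's pocket, about 41 mm deep by my estimate from the felt contact; the can and short sample look unmoved, but the wide one was outside my last view (it hung on its hook after the unhooking), and the job is handed in with no verdict returned.

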